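# Hook the tray pen's gate open

### The arm

A 6-joint arm with a two-finger parallel gripper is mounted at the origin on the work surface. World frame = base frame: x ahead of the robot, y to its left, z up, the work surface at z = 0. Lengths are in m, angles in degrees, forces in N, time in s.
With the tool pointing down it reaches from about 0.375 to 0.75 m from the base axis. Payload 9 kg.
Tool frame: the origin (TCP) lies where the fingers leave the gripper's body, on its centre line; the fingertips stand 73 mm ahead of it and the grasp point (between the pads) lies 54 mm ahead of it (robot.tip_reach is the distance from the TCP to the fingertips, in m); z points along the fingers, y is the direction in which the jaws open and shut (so a half turn about z gives the same grasp; the last joint's range is limited). The gripper opens to 85 mm and grips with 20 to 120 N. Pads are 22 mm wide; open, the fingers measure 114 mm over their backs; the gripper's body (76 mm by 85 mm) begins 54 mm behind the grasp point. The pads swing forward as they close: fully open they stand 13 mm farther back than shut.
Start: joints at [-80.713, 5.964, 5.575, 89.605, 0, 77.527], TCP at [0.222, -0.557, 0.304] pointing down, gripper open.
Joint ranges: [-171.21, 171.21], [-48.23, 106.86], [-62.78, 66.21], [-105.2, 120.99], [-86.42, 89.51], [-180, 180]. Speed limits (degrees/s): [127.2, 127.2, 147.25, 180, 180, 180].

### API

Orientations are given as [roll, pitch, yaw] about the fixed x, y, z axes, in that order (R = Rz(yaw) Ry(pitch) Rx(roll)).
In Python, from plant import robot gives the robot as it stands. Calls block until the motion is done:
- robot.move_pose(position, orientation): joint-space move of the TCP to a pose.
- robot.line_to(position, vel=0.15, rotation=None, guard=None): straight line of the TCP; rotation=None keeps the orientation; vel is the mean speed in m/s. With guard (N) it stops when the force on the tool has changed by that much, and returns True; else False.
- robot.goto_joints(angles): joint-space move.
- robot.set_gripper(opening): finger opening in m; the grip force is fixed at half the most; returns when the fingers have stopped.
- robot.pause(seconds).
- robot.ik(position, orientation): joint angles nearest the present ones, or None.
- robot.observe(): the state.
- robot.grab_frame(name): name is "scene" or "top" or "wrist"; returns the picture (384x512x3 uint8, blue, green, red); there is no depth.
- robot.get_calibration(name): a dict with "vertical_fov" (degrees; the focal length in pixels is half the picture's height over the tangent of half this angle, whatever the lens; pixels are square), "cx", "cy" (the principal point, pixels), "rvec" (rotation vector, rad) and "tvec" (3), from world to camera coordinates, as OpenCV has them. Camera axes: x right, y down, z forward; pixel columns grow to the right and rows downward; lengths in m; the calibration is good to about 2 mm. A picture is of the moment at which its call begins: read the wrist's pose just before it. get_calibration takes no time and is no camera call; for the wrist camera it gives the pose at the moment of the call.
A pose or a line that the arm cannot do raises robot.IKError and nothing moves.
- robot.job_done(): hands the job in, once; it reports no verdict.
The state is a dict: "time": time; "q": joint angles; "qvel": joint speeds; "joint_torque": joint torques, N m; "tool_pos": TCP position; "tcp_rot": TCP orientation; "ft_force": force on the tool from outside, world axes, zero at the start; "torque": the same for the moment, N m; "gripper_width": finger opening in m.
Only numpy, scipy, OpenCV 4.12 (cv2) and the standard library are available. Lean on these libraries where they do the work, as an engineer would, in place of code of your own. Each camera call takes 0.05 s, during which the arm holds its last target. There are 200 camera calls.

### The job

The tray pen's gate is shut and latched. Lift the latch bar over its catch, swing the gate open gently to the hold-open stop, feel the bar come up against the stop's rubber buffer without ramming it, and let the bar drop into the stop's pocket so that the gate stays hooked open. Leave the pans, jars and other things around as they are.

Things in the scene. Friction and masses are not known exactly. Their poses are not given: they have to be found in the camera images.
- pen: Low fixed pen of galvanised bars on the deck, 200 deep, 275 wide, 120 mm high; the gate closes its front. Origin: on the gate's vertical hinge line, at deck height. x points into the pen (away from the robot), -y from the hinge along the shut gate to the latch post, z up. The latch post, 190 mm high, stands 275 mm along -y.
- catch (a point): Top middle of the pen's catch lip: a dark steel lip in front of the latch post, 11 mm thick, 26 mm wide, top 167 mm above the deck, which is 25 mm above the underside of the lowered bar. It keeps the bar from moving out of the pen's front; 2 mm play.
- hinge_post: Square galvanised post, 22 mm, 170 mm high, that carries the gate and through it the latch bar; origin and axes as the pen's.
- stop_foot: Foot of the hold-open stop, a 56 mm disc at the hinge post's base; origin on the hinge line, axes as the pen's. A flat strap clamped to it runs out low over the deck, on the robot's side, to the stop at 275 mm from the hinge line. The strap's angle is not measured and differs every time: the bar lies in the stop's pocket at a gate angle somewhere from 0.86 to 1.04 rad.
- stop_axis (a point): Point on the hinge line at the bar's height, 152 mm up, about which the stop lies. As the gate opens, the raised bar passes over the stop's lip (dark steel block, 52 mm along the arc, top 25 mm above the lowered bar's underside), then meets an upright rubber buffer (top 80 mm above that underside). Between them is the pocket, 14 mm wide for the 10 mm bar.
- gate_end (a point): Free upper end of the gate, 230 mm from the hinge line, 124 mm up. For the stop: its buffer yields up to 6 mm on a spring (500 N/m, about 1.5 N at first touch, 4.5 N at the end of its travel, at 275 mm from the hinge line), then it is solid. Over 20 N of gate or bar against stop or catch, or of the robot against stop or pen, is ramming.
- gate (a joint): Gate angle, rad: 0 shut, growing as the free end swings towards the robot (clockwise from above, about the pen's origin), up to 1.3. A frame of bars 205 mm long, 14 mm thick, 30 to 131 mm above the deck. It stays where it is left; its hinge rubs with about 0.15 Nm. Faster than 1.2 rad/s is flinging.
- latch_bar (a joint): Latch bar angle, rad: 0 down (level), growing as the free end lifts, stop at 0.33. Flat steel bar 10 mm thick, 20 high, 255 long, 0.25 to 0.42 kg, along the top of the gate in its plane, middle 152 mm up; pivots 60 mm and ends 295 mm from the hinge line; falls by its weight. From 0.13 up it clears both lips; even at 0.33 it cannot pass over the buffer.
- lift_pin (a point): Grip point on the lift pin: a round steel pin, 14 mm diameter, level, square to the gate on its outer (opening) side, bare from 5 to 61 mm off the bar's mid-plane, then a 24 mm disc. Point: on the pin's axis, 33 mm off that plane, 180 mm from the hinge line along the gate, 152 mm up when down. -x outwards along the pin, -y along the bar. May turn in the fingers.
- deep_pan: Bystander: open steel pan 115 x 165 x 65 mm inside the pen; origin under its middle.
- spice_jar: Bystander: amber jar, 44 mm across, 85 mm high, inside the pen; origin under its middle.
- spray_bottle: Bystander: blue bottle, 72 mm across, 190 mm high; origin under its middle.
- mixing_bowl: Bystander: steel bowl, 150 mm across, 60 mm high; origin under its middle.
- serving_spoon: Bystander: steel spoon 240 mm long lying on the deck.
- cutlery_tub: Bystander: brown open tub 140 x 200 x 70 mm; origin under its middle.
- enamel_mug: Bystander: white mug, 80 mm across, 85 mm high; origin under its middle.

How it is judged (in metres and radians):
On the way, in this order (a step that is already met when the one before it is completed fails the run):
1. the bar is lifted clear of its catch while the gate is still shut (value of joint latch_bar above 0.11 rad and value of joint gate below 0.03 rad), for 0.1 s.
2. the gate has been swung open so far that the raised bar is over the stop's lip or beyond it (value of joint gate above 0.84 rad and value of joint latch_bar above 0.06 rad), for 0.1 s.
At the end, for the whole second after the job is handed in: The gate stands open at the stop (0.84 to 1.065 rad) at rest, the bar fully down in the stop's pocket (within 0.03 rad of level), nothing touched by the robot (value of joint gate between 0.84 and 1.065 rad and value of joint latch_bar below 0.03 rad and velocity of joint gate between -0.03 and 0.03 rad/s).
It fails at once if gate or bar rammed against the hold-open stop (over 20 N) (contact force between hinge_post and stop_foot above 20 N).
It fails at once if bar dragged against the pen's catch (over 20 N) (contact force between hinge_post and pen above 20 N).
It fails at once if the gate flung (faster than 1.2 rad/s) (velocity of joint gate above 1.2 rad/s).
It fails at once if the robot leaning on the stop or the pen (over 20 N) (contact force between any of the arm, the fingers and stop_foot above 20 N or contact force between any of the arm, the fingers and pen above 20 N).
It fails at once if a bystander disturbed (moved over 20 mm) (distance of any of deep_pan, spice_jar, spray_bottle, mixing_bowl, serving_spoon, cutlery_tub, enamel_mug from where it was at the start of the episode above 0.02 m).
It also fails if it takes over 48 s, if anything falls off the work surface, if the arm or the gripper's body presses on something with over 40 N, if the wrist force passes 120 N, or if a joint passes its speed limit or range.

## Working session

There is one attempt and no reset: what is moved stays moved. The work goes in short steps, each a Python script; the robot and the scene stay as the last script left them, time stands still between calls to the robot, and variables do not carry over. Pictures are saved under pics/ and viewed, about 8 in all and at most 12, crops included, and the job is handed in when it is done.

```bash
ls; mkdir -p pics; python3 - <<'E'
from plant import robot
import cv2,json
for n in ("scene","top"):
    cv2.imwrite(f"pics/{n}0.png",robot.grab_frame(n)); 
    print(n,robot.get_calibration(n))
s=robot.observe(); print(s)
E
```

```text
pics
scene {'vertical_fov': 48.12621279881679, 'cx': 257.3985358911233, 'cy': 191.57081312430347, 'rvec': array([ 2.05988383,  1.58985268, -0.52311209]), 'tvec': array([-0.06995581, -0.40076828,  1.88543658])}
top {'vertical_fov': 45.81003701029254, 'cx': 258.3305885215813, 'cy': 185.07839397361263, 'rvec': array([ 2.15045044, -2.19810074,  0.09683714]), 'tvec': array([-0.04764395,  0.59633919,  1.85873619])}
{'time': 0.1, 'q': array([-8.07144626e+01,  5.99467893e+00,  5.53121224e+00,  8.96039875e+01,
        1.98258647e-03,  7.75270969e+01]), 'qvel': array([ 0.00339532,  0.03110856,  0.19015046,  0.0218092 , -0.01084554,
        0.07044527]), 'joint_torque': array([ 5.44834358e-03, -5.58205533e+01,  5.04720354e+01,  1.33298148e-02,
       -3.44270438e-04,  2.23661324e-06]), 'tool_pos': array([ 0.22240219, -0.55703332,  0.30320242]), 'tcp_rot': array([-1.79934566e+02, -1.65043956e-02,  2.17584300e+01]), 'ft_force': array([-0.28835732,  0.0670645 ,  0.17616046]), 'torque': array([ 0.01255189, -0.02477254,  0.02346617]), 'gripper_width': 0.08548672418728692}
```

View pics/scene0.png

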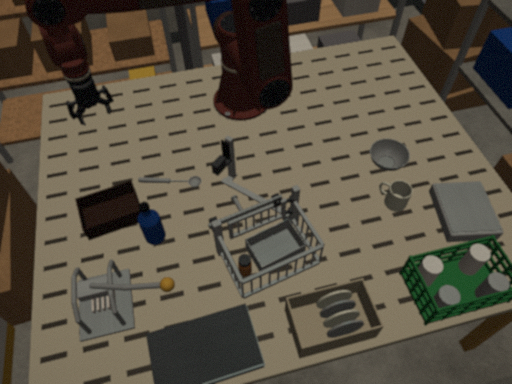

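View pics/top0.png

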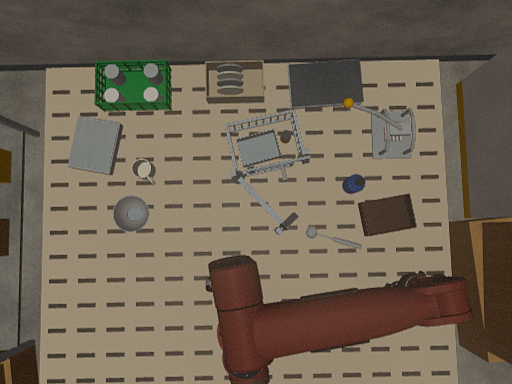

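The top view shows the pen's hinge post near (236,175), the latch post near (306,158), the lift pin near (284,172), and the stop near (288,222) at the end of the strap. I'll enlarge both views.

```bash
python3 - <<'E'
import cv2,numpy as np
a=cv2.imread("pics/top0.png")[100:245,215:325]; b=cv2.imread("pics/scene0.png")[130:300,195:335]
f=lambda i,s:cv2.convertScaleAbs(cv2.resize(i,None,fx=s,fy=s,interpolation=cv2.INTER_CUBIC),alpha=1.5)
a=f(a,4);b=f(b,2.5)
h=max(a.shape[0],b.shape[0]); c=np.zeros((h,a.shape[1]+b.shape[1],3),np.uint8)
c[:a.shape[0],:a.shape[1]]=a;c[:b.shape[0],a.shape[1]:]=b
print(c.shape);cv2.imwrite("pics/crop0.png",c)
E
```

```text
(580, 790, 3)
```

View pics/crop0.png

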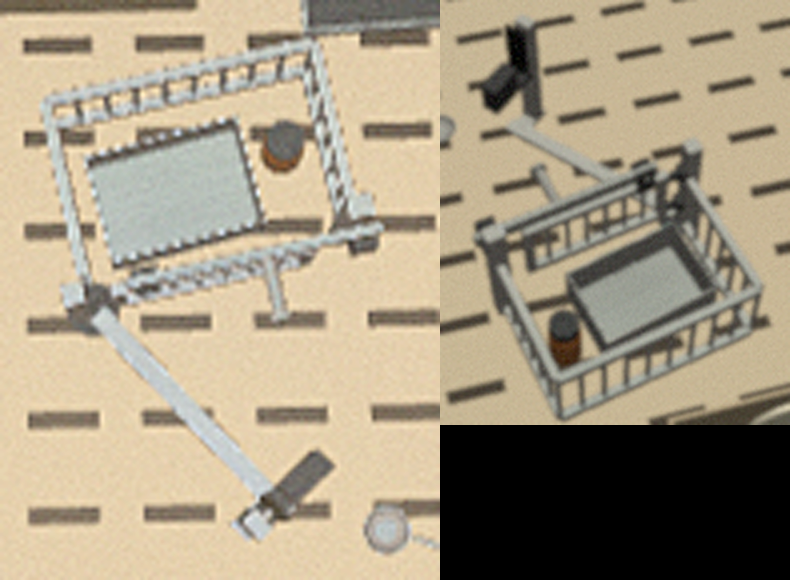

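The crop shows these points (crop pixels). In the top half: hinge post top (75,297), latch post top (360,205), pin disc (280,317), lip block (283–330, 455–505), buffer post top (256,522). In the scene half: hinge post top (692,148), latch post top (494,236), pin disc (541,172). I'll cast rays and triangulate.

```bash
cat > h.py <<'E'
import numpy as np,cv2
from plant import robot
def ray(cal,uv,h=384):
    f=h/2/np.tan(np.radians(cal["vertical_fov"])/2)
    R=cv2.Rodrigues(cal["rvec"])[0]; o=-R.T@cal["tvec"]
    d=R.T@np.array([(uv[0]-cal["cx"])/f,(uv[1]-cal["cy"])/f,1]); return o,d/np.linalg.norm(d)
def onz(cal,uv,z):
    o,d=ray(cal,uv); return o+d*(z-o[2])/d[2]
def tri(rays):
    A=sum(np.eye(3)-np.outer(d,d) for o,d in rays); b=sum((np.eye(3)-np.outer(d,d))@o for o,d in rays)
    p=np.linalg.solve(A,b); return p,[np.linalg.norm((np.eye(3)-np.outer(d,d))@(p-o))*1e3 for o,d in rays]
def proj(cal,p):
    f=192/np.tan(np.radians(cal["vertical_fov"])/2)
    q=cv2.Rodrigues(cal["rvec"])[0]@np.array(p)+cal["tvec"]; return q[:2]/q[2]*f+[cal["cx"],cal["cy"]]
E
python3 - <<'E'
from h import *
np.set_printoptions(precision=4,suppress=True)
T=robot.get_calibration("top");S=robot.get_calibration("scene")
t=lambda x,y:(x/4+215-.375,y/4+100-.375); s=lambda x,y:((x-440)/2.5+195-.3,y/2.5+130-.3)
P={"hinge":(t(75,297),s(692,148),.17),"latch":(t(360,205),s(494,236),.19),"disc":(t(280,317),s(541,172),.152),"buf":(t(256,522),s(524,24),.222)}
for k,(a,b,z) in P.items():
    p,e=tri([ray(T,a),ray(S,b)]); print(k,p,e,onz(T,a,z),onz(S,b,z))
h=onz(T,P["hinge"][0],.17)[:2]; l=onz(T,P["latch"][0],.19)[:2]
print("dist",np.linalg.norm(h-l),"ang",np.degrees(np.arctan2(*(l-h)[::-1])))
for c,z in (((100,318),.01),((258,485),.01),((306,480),.167),((318,460),.167),((280,500),.167)):
    print(c,onz(T,t(*c),z))
E
```

```text
hinge [0.6293 0.0367 0.1591] [np.float64(2.0357413570384217), np.float64(2.035741357038376)] [0.6275 0.0342 0.17  ] [0.6372 0.0357 0.17  ]
latch [ 0.7091 -0.24    0.181 ] [np.float64(1.1746450927065735), np.float64(1.1746450927065952)] [ 0.7074 -0.2402  0.19  ] [ 0.715  -0.2392  0.19  ]
disc [ 0.6068 -0.1613  0.1458] [np.float64(2.3121409177104906), np.float64(2.3121409177105177)] [ 0.6057 -0.1632  0.152 ] [ 0.6116 -0.1597  0.152 ]
buf [ 0.4089 -0.1333  0.2132] [np.float64(0.9787035365189235), np.float64(0.9787035365189114)] [ 0.4092 -0.1319  0.222 ] [ 0.4168 -0.1354  0.222 ]
dist 0.2857462972738181 ang -73.75481174668879
(100, 318) [0.6235 0.0172 0.01  ]
(258, 485) [ 0.4454 -0.1439  0.01  ]
(306, 480) [ 0.4474 -0.1829  0.167 ]
(318, 460) [ 0.4662 -0.1949  0.167 ]
(280, 500) [ 0.429  -0.1576  0.167 ]
```

```bash
python3 - <<'E'
from h import *
np.set_printoptions(precision=4,suppress=True)
for p,y in (([.638,-.148,.206],13),([.638,-.148,.206],193),([.48,-.13,.24],-45),([.48,-.13,.24],135)): print(y,robot.ik(p,[180,0,y]))
robot.line_to([.222,-.557,.38],vel=.2)
robot.move_pose([.58,-.15,.38],[180,0,13])
robot.pause(.3)
for i,(p,y) in enumerate((([.58,-.15,.38],13),([.50,-.12,.38],-15))):
    if i: robot.move_pose(p,[180,0,y]); robot.pause(.3)
    c=robot.get_calibration("wrist"); im=robot.grab_frame("wrist")
    cv2.imwrite(f"pics/w{i}.png",im); np.save(f"w{i}.npy",c,allow_pickle=True)
    s=robot.observe(); print(s["time"],s["tool_pos"],s["tcp_rot"],s["ft_force"],c["vertical_fov"])
a=[cv2.imread(f"pics/w{i}.png") for i in (0,1)]
cv2.imwrite("pics/w01.png",cv2.convertScaleAbs(cv2.resize(np.vstack(a),(400*1,600)),alpha=1.4))
E
```

```text
13 [-24.4732  15.7485   6.3147  80.5661   0.     142.5268]
193 [-24.4732  15.7485   6.3147  80.5661   0.     -37.4732]
-45 [ -30.2604  -12.336   -18.7433   83.5927    0.     -165.2604]
135 [-30.2604 -12.336  -18.7433  83.5927   0.      14.7396]
2.9417 [ 0.5799 -0.1503  0.38  ] [-179.9998    0.0019   12.9727] [ 0.1897 -0.2815  0.5471] 60.53975976123453
3.8167 [ 0.5003 -0.1202  0.3797] [-179.9922    0.0374  -14.9729] [ 0.324  -0.636   0.1109] 60.53975976123453
```

View pics/w0.png

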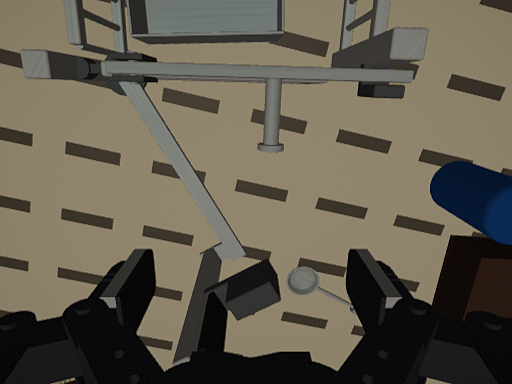

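View pics/w1.png

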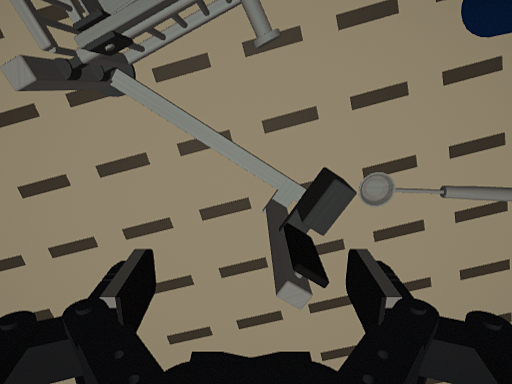

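w0 (picture 4): bar top runs from (103,69) to (412,76), the pin from (273,80) to the disc at (270,147). w1 (picture 5): lip block corners near (323,168) and (357,190), dark buffer face ending near (328,285), post top near (294,294). I'll compute gate geometry and enlarge the stop.

```bash
python3 - <<'E'
from h import *
np.set_printoptions(precision=4,suppress=True)
c=np.load("w0.npy",allow_pickle=True).item()
a=onz(c,(103,68),.162);b=onz(c,(412,75),.162)
u=(b-a)[:2]/np.linalg.norm((b-a)[:2]); print("bar",a,b,"len",np.linalg.norm(b-a),"ang",np.degrees(np.arctan2(u[1],u[0])))
n=np.array([u[1],-u[0]])
print("hinge",b[:2]-.295*u,a[:2]-.04*u)
H=b[:2]-.295*u
for q in ((272.5,95),(271.5,110),(270.5,130),(270,147)):
    p=onz(c,q,.152)[:2]; print(q,p,"along",(p-H)@u,"off",(p-H)@n)
c1=np.load("w1.npy",allow_pickle=True).item()
for n1,q in (("hpost",(17,73)),): print(n1,onz(c1,q,.17))
im=cv2.imread("pics/w1.png")[150:320,250:370]
cv2.imwrite("pics/stop.png",cv2.convertScaleAbs(cv2.resize(im,None,fx=3.5,fy=3.5,interpolation=cv2.INTER_CUBIC),alpha=2.5))
E
```

```text
bar [ 0.641  -0.0108  0.162 ] [ 0.693  -0.2607  0.162 ] len 0.2552613168581179 ang -78.24474255718437
hinge [0.6329 0.0281] [0.6328 0.0283]
(272.5, 95) [ 0.6515 -0.1527] along 0.1808286635973643 off 0.018576381281274538
(271.5, 110) [ 0.639 -0.155] along 0.18047264505466182 off 0.03132188989265547
(270.5, 130) [ 0.6218 -0.1584] along 0.18028271047698272 off 0.048843385774458764
(270, 147) [ 0.6068 -0.1617] along 0.1804353507175165 off 0.06423208528117133
hpost [0.6322 0.0394 0.17  ]
```

View pics/stop.png

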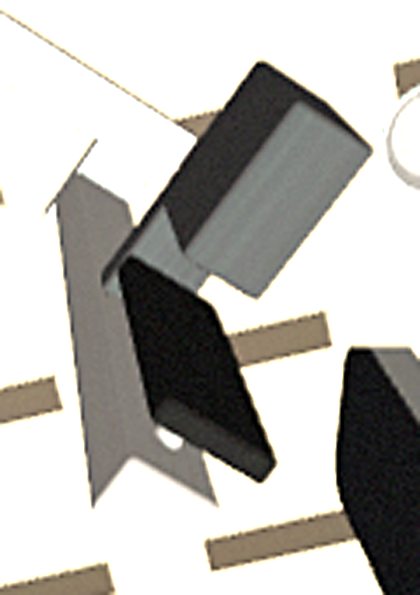

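The stop crop (picture 6) shows the lip's top face at crop corners (300,98), (372,150), (257,297), (183,247), and the buffer's top front edge from (160,398) to (275,462).

```bash
python3 - <<'E'
from h import *
np.set_printoptions(precision=4,suppress=True)
c=np.load("w1.npy",allow_pickle=True).item()
H=np.array([.6329,.0282]); a0=np.radians(-78.24)
g=lambda x,y:(x/3.5+250-.36,y/3.5+150-.36)
for q,z in (((300,98),.167),((372,150),.167),((183,247),.167),((257,297),.167),((160,398),.222),((275,462),.222)):
    p=onz(c,g(*q),z)[:2]-H; th=a0-np.arctan2(p[1],p[0]); print(q,p+H,"r",np.hypot(*p),"gate",th)
E
```

```text
(300, 98) [ 0.4794 -0.1923] r 0.2686408946947777 gate 0.8133044174188191
(372, 150) [ 0.4609 -0.2077] r 0.2919242712892552 gate 0.8351766887705279
(183, 247) [ 0.4471 -0.1548] r 0.2608178339757772 gate 0.9983266836861482
(257, 297) [ 0.4277 -0.1709] r 0.28591924038810484 gate 1.0055159031899756
(160, 398) [ 0.4374 -0.1391] r 0.25733178095118336 gate 1.068263135514672
(275, 462) [ 0.4146 -0.1608] r 0.2887120720669938 gate 1.0624198246467111
```

Estimates agree with the given sizes: bar 255 mm, pin at 180 mm, lip from about 0.82 to 1.00, buffer touch at about 1.04 rad. Next I'll grip the pin, lift, and check.

```bash
cat >> h.py <<'E'
H=np.array([.6329,.0282]); A0=-78.24
def pose(th,al,dz=0,off=.033):
    ph=np.radians(A0)-th; u=np.array([np.cos(ph),np.sin(ph)]); n=np.array([u[1],-u[0]])
    p=H+(.06+.12*np.cos(al)+.0004)*u+off*n
    return [*p,.152+.12*np.sin(al)+.054+dz],[180,0,(A0-np.degrees(th)+270+180)%360-180],n,u
def go(th,al,vel,dz=0,**k):
    p,r,n,u=pose(th,al,dz); return robot.line_to(p,vel=vel,rotation=r,**k)
def ft(th):
    _,_,n,u=pose(th,0); F=[]
    for i in range(4): F.append(robot.observe()["ft_force"]); robot.pause(.03)
    F=np.mean(F,0); return np.round([F[:2]@n,F[:2]@u,F[2]],2)
E
python3 - <<'E'
from h import *
np.set_printoptions(precision=4,suppress=True)
robot.set_gripper(.05)
p,r,_,_=pose(0,0,.12); robot.move_pose(p,r)
print(go(0,0,.08,guard=8)); s=robot.observe(); print(s["tool_pos"],s["q"],ft(0))
robot.set_gripper(0.0); s=robot.observe(); print(s["gripper_width"],s["tool_pos"],ft(0))
for al in (.03,.07,.11,.15,.19,.22):
    go(0,al,.03); print(al,ft(0),robot.observe()["gripper_width"])
robot.pause(.15)
a=cv2.imread("pics/top0.png"); w=robot.grab_frame("wrist"); sc=robot.grab_frame("scene")[130:300,195:335]
z=cv2.resize(sc,None,fx=2.25,fy=2.25); z=cv2.copyMakeBorder(z,0,max(0,384-z.shape[0]),0,0,0)[:384]
w=cv2.resize(w,(480,384)); z=z[:,:315]
cv2.imwrite("pics/lift.png",cv2.convertScaleAbs(np.hstack([w,z]),alpha=1.5)); print(robot.observe()["time"])
E
```

```text
False
[ 0.6376 -0.1553  0.2066] [-25.0754  15.911    6.5686  80.6056   0.0011 -36.8361] [-0.52  0.04  0.76]
0.012233635137501246 [ 0.6376 -0.1563  0.2063] [ 0.45  5.42 -0.11]
0.03 [ 0.18  6.27 -4.36] 0.0121621542059833
0.07 [-0.19  6.87 -6.1 ] 0.0119664983598514
0.11 [ 0.63  6.54 -4.57] 0.011905710163776962
0.15 [ 1.17  6.53 -2.82] 0.011923689745500652
0.19 [ 0.29  7.49 -4.57] 0.011903259127946902
0.22 [ 0.91  7.92 -3.11] 0.011713684917907235
12.4083
```

View pics/lift.png

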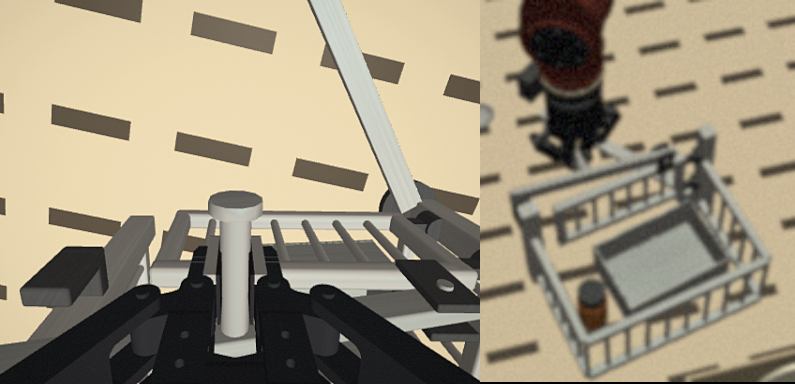

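Picture 7: the pin is between the fingers, and the bar stands tilted up above the gate top with the gate shut. The tool also feels about 3–4 N of bar weight. Next I'll swing, then feel for the buffer.

```bash
python3 - <<'E'
from h import *
np.set_printoptions(precision=4,suppress=True)
ok=True
for th in np.arange(.1,.96,.1):
    hit=go(th,.22,.07,guard=12); f=ft(th); print(round(th,2),f,hit)
    if hit: ok=False;break
if ok:
    B=[];
    for th in np.arange(.92,1.07,.006):
        go(th,.22,.03); f=ft(th); print(round(th,3),f)
        if len(B)>=6 and f[0]<np.mean(B[2:6])-1.8: print("touch?");break
        B.append(f[0])
s=robot.observe();print(s["time"],s["tool_pos"],s["gripper_width"])
w=robot.grab_frame("wrist"); cv2.imwrite("pics/touch.png",cv2.convertScaleAbs(w,alpha=1.5)); np.save("th.npy",th)
E
```

```text
0.1 [ 1.43  7.16 -3.09] False
0.2 [ 1.2   5.8  -3.28] False
0.3 [ 0.95  5.26 -3.55] False
0.4 [ 0.96  5.7  -3.68] False
0.5 [ 1.05  5.39 -3.56] False
0.6 [ 1.02  4.87 -4.22] False
0.7 [ 0.07  2.98 -4.41] False
0.8 [-0.41 -1.2  -5.  ] False
0.9 [-1.45 -5.38 -5.88] False
0.92 [-1.58 -5.89 -5.97]
0.926 [-1.17 -5.97 -5.48]
0.932 [-1.59 -5.74 -6.59]
0.938 [-1.87 -6.18 -6.22]
0.944 [-1.19 -6.43 -5.9 ]
0.95 [-1.84 -6.07 -5.98]
0.956 [-2.06 -6.25 -6.33]
0.962 [-1.74 -6.25 -6.45]
0.968 [-1.92 -6.48 -6.6 ]
0.974 [-1.14 -6.82 -5.96]
0.98 [-2.26 -6.71 -6.36]
0.986 [-1.47 -6.83 -6.53]
0.992 [-1.45 -6.82 -6.56]
0.998 [-1.72 -7.05 -6.53]
1.004 [-1.9  -6.64 -6.51]
1.01 [-2.   -6.97 -6.89]
1.016 [-2.23 -7.01 -6.92]
1.022 [-1.86 -7.51 -6.82]
1.028 [-2.05 -7.3  -6.76]
1.034 [-2.38 -7.32 -6.32]
1.04 [-1.49 -6.87 -6.82]
1.046 [-4.43 -7.14 -7.68]
touch?
25.7333 [ 0.4799 -0.066   0.2324] 0.012080160435682752
```

View pics/touch.png

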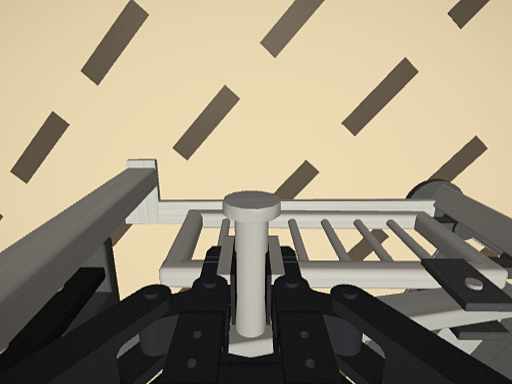

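Touch is felt at about 1.043 rad: −2.6 N at the pin, against about 2.3 N expected for first touch, and it agrees with the visual 1.04. Picture 8 shows the pin still held and the bar at the buffer post. I'll back off about 2 mm to the pocket's middle and lower.

```bash
python3 - <<'E'
from h import *
np.set_printoptions(precision=4,suppress=True)
th=1.037
go(th,.22,.03); print(ft(th))
for al in (.18,.15,.12,.09,.06,.03,.01):
    hit=go(th,al,.04,guard=8); print(al,ft(th),hit)
    if hit: break
s=robot.observe();print(s["time"],s["tool_pos"],pose(th,al)[0])
E
```

```text
[-2.53 -7.25 -6.52]
0.18 [-1.58 -7.12 -4.34] False
0.15 [-1.57 -6.97 -2.21] False
0.12 [-1.2  -5.87 -0.39] False
0.09 [-2.26 -7.5  -2.13] False
0.06 [-1.8  -7.56  0.17] False
0.03 [-2.52 -8.03 -1.44] False
0.01 [-2.29 -7.1   1.24] False
28.8667 [ 0.4789 -0.0692  0.2083] [np.float64(0.4773405804224847), np.float64(-0.0689198344044401), np.float64(0.20719998000009998)]
```

It went down past lip height with no upward reaction, so the bar is in the pocket. Releasing and checking.

```bash
python3 - <<'E'
from h import *
np.set_printoptions(precision=4,suppress=True)
th=1.037
robot.set_gripper(.05); print(ft(th))
print(go(th,0,.1,dz=.10,guard=10)); 
p=pose(th,0,.17,off=.033)[0]
robot.move_pose([.50,-.12,.40],[180,0,-15+180]) if False else robot.line_to(p,vel=.15)
robot.move_pose([.40,-.05,.40],[180,0,-45+90]) ; robot.pause(.2)
c=robot.get_calibration("wrist"); w=robot.grab_frame("wrist"); np.save("end.npy",c,allow_pickle=True)
cv2.imwrite("pics/end.png",cv2.convertScaleAbs(w,alpha=1.5)); s=robot.observe(); print(s["time"],s["tool_pos"],s["tcp_rot"])
E
```

```text
[-0.16 -0.02  0.04]
False
32.7917 [ 0.4001 -0.05    0.3999] [-179.9869    0.0034   45.0225]
```

View pics/end.png

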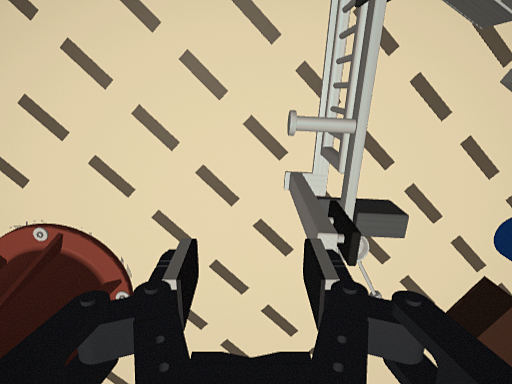

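Picture 9: the bar runs from (376,5) down to (350,205) and ends between the dark buffer and the lip block. I'll check the angle and level numerically, then hand in.

```bash
python3 - <<'E'
from h import *
c=np.load("end.npy",allow_pickle=True).item()
P=[onz(c,q,.162)[:2] for q in ((376,10),(352,190))]
d=P[1]-P[0]; print("gate",np.radians(A0)-np.arctan2(d[1],d[0]),[np.radians(A0)-np.arctan2(*(p-H)[::-1]) for p in P],"r",[np.linalg.norm(p-H) for p in P])
_,_,n,u=pose(1.04,0)
for z in (.152,.170):
    p=onz(c,(292.5,123),z)[:2]-H; print(z,"disc along",p@u,"off",p@n)
for al in (0,.05,.13): print(al,proj(c,[*(H+(.06+.12*np.cos(al))*u+.065*n),.152+.12*np.sin(al)]), proj(c,[*(H+(.06+.235*np.cos(al))*u),.162+.235*np.sin(al)]))
robot.job_done(); print(robot.observe()["time"])
E
```

```text
gate 1.0251096775096014 [np.float64(1.0539856916096824), np.float64(1.034959891946619)] r [np.float64(0.08190490281918682), np.float64(0.2400756573284102)]
0.152 disc along 0.17939318660052028 off 0.06151847545976994
0.17 disc along 0.17767227937000662 off 0.06386645441919596
0 [288.8030441  123.45917813] [343.26744322 240.73171133]
0.05 [289.52727626 123.96920127] [346.47607998 245.71112045]
0.13 [290.798934  124.1270234] [352.25800567 253.2358877 ]
the job is handed in; nothing more can be done
the job is handed in; nothing more can be done
```

The gate is hooked open at the stop with the bar in its pocket, and I handed the job in at about 33 s of robot time. No verdict is reported.

**What I did**
- I gripped the lift pin and raised the bar to a commanded 0.22 rad with the gate shut. I then swung the gate open in steps of mean speed about 0.4 rad/s.
- I felt the buffer at about 1.043 rad. The force at the pin changed by about 2.6 N, against about 2.3 N expected for first touch. The camera estimate of the angle had been about 1.04 rad.
- I backed off about 2 mm to the pocket's middle and lowered the bar. I then opened the gripper and moved the arm clear.

**What the last checks showed**
- Lowering the bar met no upward reaction from the lip, and after release the tool force was about 0.2 N or less.
- The final picture shows the bar's end between the lip block and the buffer. The gate angle measured from it is 1.025 to 1.035 rad near the bar's free end.
- One bar point close to the hinge read 1.054 rad. That disagrees slightly, but a small hinge position error shows most there.
- The final picture doesn't measure how level the bar is: the pin position I predicted for a level bar is only about 2 px from that for a raised one. That the bar is fully down rests on the lowering to 0.01 rad, the force trace and the bar's end visibly sitting in the pocket.
- I saw no contact with the pans, jars or other things, but I did not measure their positions again.

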